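Stow the red tin in the canister rack and latch the keeper bar

TASK

Put the red tin away in the canister rack: swing the half-lowered keeper bar up and right over, away from the bays, to its outer stop, set the red tin upright on the rack's front ledge before the bay with the yellow liner, and slide it back under the little shelf until it touches the back stop. Then swing the keeper bar down until it snaps fully home past the spring ball of its catch. Leave the two canisters already in the rack, and everything else on the counter, where they are.

Things in the scene. Friction and masses are not known exactly. Their poses are not given: they have to be found in the camera images.
- tin: The tin to put away: red upright cylinder with a cream paper band and a brass-coloured lid, 58 mm diameter, 72 mm tall, about 0.2 kg. It stands on the counter to the right of the rack, nearer or farther than the blue cup. Origin: centre of its underside, z up.
- rack: Fixed rack of light wood and white, three bays. Origin on the counter; x to its back, y left, z up. Floor 8 mm thick, x -105..53, y -150..150 mm. Bays centred at y -70, 0, 70 mm, each 66 mm wide between 4 mm walls, 28 mm high, x -10..50. Back stop face at x 50 mm. Posts in front, all at x -56..-8 mm: hinge post y 128..148, 56 mm high; catch fork y -122..-110, 58 mm high.
- rack_shelf (a point): Middle of the lower front edge of the little wooden shelf that overhangs the back of all three bays, at rack (18, 0, 92) mm. The shelf is 8 mm thick (top 100 mm above the counter) and covers rack x 18..54, y -113..113 mm. Ahead of it the rack's floor is an open ledge.
- bay: Thin yellow liner on the rack floor marking the empty bay (any of the three). Origin: on the floor (8 mm above the counter) where the centre of the tin's underside belongs when the tin touches the back stop, rack x = 21 mm; axes as the rack's. The liner reaches from x -120 to +26 mm and is 58 mm wide.
- bar_catch (a point): Fixed point at the middle of the catch fork, on the shut bar's centre line, rack (-30, -116, 42) mm. A small brass spring ball in the front prong snaps over the bar.
- bar (a joint): Angle of the 12 mm round steel keeper bar, rad: 0 = shut, level across the front of the bays, held by the catch; it grows as the free end swings up; 1.57 = upright; outer stop at 2.15, leaning out over the counter on the rack's left. The hinge is stiff: the bar stays where it is left. The last 0.03 rad must be pressed past the spring ball (about 5 N at the grip).
- bar_grip (a point): Centre of the orange grip block at the bar's free end: 14 mm thick along the rack's x, 36 mm along the bar, 20 mm the other way; 290 mm from the hinge. With the bar shut it lies at rack (-30, -152, 42) mm. It moves on a circle in the rack's y-z plane.
- bar_hinge (a point): Hinge axis of the keeper bar, at rack (-30, +138, 42) mm; the axis runs along the rack's x. Shut, the bar points from here to the rack's -y.
- can_white: White canister with a wooden lid, standing in a bay of the rack, 58 mm diameter, 72 mm tall, to be left alone. Origin: centre of its underside.
- can_green: Green canister with an aluminium lid, standing in another bay, same size, to be left alone. Origin: centre of its underside.
- cup: Blue cup on the counter to the right of the rack, near the tin (which of the two is nearer is drawn), 68 mm wide, 75 mm tall, to be left alone. Origin: centre of its underside.
- sugar: Glass sugar jar, 90 mm diameter, 120 mm tall, on the far left, to be left alone. Origin: centre of its underside.
- syrup: Tall amber bottle behind the rack on the right, 62 mm diameter, 215 mm tall, to be left alone. Origin: centre of its underside.
- vinegar: Tall green bottle behind the rack on the left, 62 mm diameter, 205 mm tall, to be left alone. Origin: centre of its underside.
- spoon: Wooden spoon lying on the counter front left, to be left alone.
There are look-alikes about, which are no part of the job. What is shaped like the tin but turquoise is not meant.

How it is judged:
By the outcome, as a careful person would: the job done as asked, in the order asked, and still so for the second after the job is handed in, with the robot touching nothing.
It also fails if it takes over 72 s, if anything falls off the work surface, if the arm or the gripper's body presses on something with over 40 N, if the wrist force passes 120 N, or if a joint passes its speed limit or range.

ROBOT

A 6-joint arm with a two-finger parallel gripper is mounted at the origin on the work surface. World frame = base frame: x ahead of the robot, y to its left, z up, the work surface at z = 0. Lengths are in m, angles in rad, forces in N, time in s.
With the tool pointing down it reaches from about 0.425 to 0.925 m from the base axis. Payload 12.5 kg.
Tool frame: the origin (TCP) lies at the very end of the fingers, on their centre line; the grasp point (between the pads) lies bot.grip_depth behind it (bot.grip_depth is the distance from the TCP to the grasp point, in m); z points along the fingers, y is the line along which they close (so a half turn about z gives the same grasp; the last joint's range is limited). The gripper opens to 85 mm and grips with 20 to 120 N. Pads are 22 mm wide; open, the fingers measure 114 mm over their backs; the gripper's body (76 mm by 85 mm) begins 54 mm behind the grasp point. The pads swing forward as they close: fully open they stand 13 mm farther back than shut.
Start: joints at [-1.358, 0.491, 1.559, -0, 1.092, -0.106], TCP at [0.196, -0.594, 0.231] pointing down, gripper open.
Joint ranges: [-3.1, 3.1], [-0.84, 2.19], [0.05, 2.79], [-1.13, 4.28], [0.06, 2.93], [-2.69, 2.69]. Speed limits (rad/s): [2.22, 2.22, 2.79, 3.14, 3.14, 3.14].

INTERFACE

Orientations are given as a unit quaternion [x, y, z, w].
In Python, from cell import bot, effector, kin, grab_frame, calibration, workorder, recognise, silhouettes, pinpoint, monitor gives the robot as it stands. Calls block until the motion is done:
- bot.movep(position, orientation): joint-space move of the TCP to a pose.
- bot.move_l(position, rate=0.15, frame=None, force_limit=None): straight line of the TCP; frame=None keeps the orientation; rate is the mean speed in m/s. With force_limit (N) it stops when the force on the tool has changed by that much, and returns True; else False.
- bot.move_j(angles): joint-space move.
- effector.set_gripper(opening): finger opening in m; the grip force is fixed at half the most; returns when the fingers have stopped.
- bot.pause(seconds).
- kin.solve_ik(position, orientation): joint angles nearest the present ones, or None.
- grab_frame(name): name is "side" or "top"; returns (picture, depth): 384x512x3 uint8, red, green, blue; 384x512 float32, m along the optical axis (not along the pixel's ray), 0 where there is no reading.
- calibration(name): a dict with "mtx" (3x3 intrinsics, pixels), "R" (3x3) and "t" (3): a world point X has camera coordinates R X + t. Camera axes: x right, y down, z forward; pixel columns grow to the right and rows downward; lengths in m; the calibration is good to about 2 mm. A picture is of the moment at which its call begins. calibration takes no time and is no camera call.
A pose or a line that the arm cannot do raises bot.MotionError and nothing moves.
- workorder.hand_in(): hands the job in; it is judged then, once.
Trained networks look in the newest picture that a camera, given by its name, has taken for a name from the list of things; names that differ only in an ending like _2 or _b are one class to them, and where a whole thing is asked for, a point or a joint stands for the part that bears it (a point fixed in the world has none). Each returns a list of dicts, best first, with "conf" (0 to 1); they miss things now and then, are a little off and sometimes report something else, mostly with a low value. They report only what shows in the picture. A call takes as long as a camera call. They do not tell look-alikes from the thing itself.
- recognise(target, camera): "location" ([x, y, z] in m, in world coordinates, good to about 4 mm: the middle of the surface that is visible of it).
- silhouettes(target, camera): "mask" (384x512 bool, what is visible of it).
- pinpoint(target, camera): "location" ([x, y, z] in m, in world coordinates, good to about 4 mm: a listed point, or the origin of a listed thing).
Readings, each from a call of its own:
- monitor.get_time_s(): time.
- monitor.get_q(): joint angles.
- monitor.get_qd(): joint speeds.
- monitor.get_tau(): joint torques, N m.
- monitor.get_tcp_pos(): TCP position.
- monitor.get_ee_rot(): TCP orientation.
- monitor.get_ft_force(): force on the tool from outside, world axes, zero at the start.
- monitor.get_torque(): the same for the moment, N m.
- monitor.get_width(): finger opening in m.
- monitor.get_grasp_force(): force on a finger pad.
Only numpy, scipy, OpenCV 4.12 (cv2) and the standard library are available. Lean on these libraries where they do the work, as an engineer would, in place of code of your own. Each camera call takes 0.05 s, during which the arm holds its last target. There are 200 camera calls.

## Working session

There is one attempt and no reset: what is moved stays moved. The work goes in short steps, each a Python script; the robot and the scene stay as the last script left them, time stands still between calls to the robot, and variables do not carry over. Pictures are saved under pics/ and viewed, at most 10 in all, crops included, and the job is handed in when it is done.

```bash
ls; mkdir -p pics
python3 - <<'E'
from cell import *
import cv2,numpy as np
a=[]
for c in("side","top"):
    p,d=grab_frame(c); cv2.imwrite(f"pics/{c}0.png",p[:,:,::-1]); np.save(f"{c}0d.npy",d)
    k=calibration(c);print(c,(-k["R"].T@k["t"]).round(3))
    for t in["tin","rack","rack_shelf","bay","bar_catch","bar_grip","bar_hinge","can_white","can_green","cup","sugar","syrup","vinegar"]:
        print(t,[(np.round(r["location"],3).tolist(),round(r["conf"],2)) for r in pinpoint(t,c)[:3]])
print(bot.grip_depth,monitor.get_time_s(),monitor.get_ee_rot())
E
```

```text
pics
side [0.479 0.753 0.951]
tin [([0.581, -0.365, 0.0], 0.93), ([0.595, -0.248, 0.003], 0.68), ([0.436, -0.328, 0.002], 0.41)]
rack [([0.593, 0.042, 0.0], 0.74)]
rack_shelf [([0.611, 0.038, 0.093], 0.76)]
bay [([0.61, 0.036, 0.006], 0.56), ([0.61, 0.037, 0.095], 0.52)]
bar_catch [([0.6, -0.033, 0.009], 0.63), ([0.543, -0.071, 0.042], 0.62)]
bar_grip [([0.549, -0.061, 0.193], 0.97)]
bar_hinge [([0.587, 0.184, 0.039], 0.58)]
can_white [([0.599, -0.033, 0.01], 0.81)]
can_green [([0.627, 0.109, 0.008], 0.97)]
cup [([0.434, -0.328, 0.002], 0.92)]
sugar [([0.653, 0.436, 0.001], 0.71)]
syrup [([0.715, -0.262, -0.001], 0.91)]
vinegar [([0.717, 0.244, -0.004], 0.89)]
top [0.373 0.026 1.594]
tin [([0.598, -0.245, 0.002], 0.9), ([0.587, -0.363, 0.001], 0.59)]
rack [([0.594, 0.045, 0.003], 0.79), ([0.615, 0.038, 0.009], 0.48)]
rack_shelf [([0.609, 0.034, 0.089], 0.72), ([0.592, 0.042, 0.001], 0.3)]
bay [([0.615, 0.036, 0.006], 0.9)]
bar_catch [([0.717, 0.253, -0.004], 0.74), ([0.542, -0.069, 0.04], 0.59)]
bar_grip [([0.542, -0.059, 0.201], 0.85), ([0.297, 0.325, -0.001], 0.67)]
bar_hinge [([0.591, 0.187, 0.044], 0.69)]
can_white [([0.603, -0.029, 0.008], 0.71), ([0.617, 0.04, 0.008], 0.35)]
can_green [([0.627, 0.105, 0.006], 0.57), ([0.437, -0.33, -0.001], 0.22)]
cup [([0.437, -0.328, 0.001], 0.9), ([0.298, 0.326, -0.003], 0.18)]
sugar [([0.653, 0.438, 0.004], 0.77), ([0.591, 0.184, 0.046], 0.37)]
syrup [([0.716, -0.259, -0.004], 0.9)]
vinegar [([0.717, 0.252, -0.004], 0.88)]
0.0187 1.4 [9.87324297e-01 1.58715880e-01 1.05214400e-05 4.52623332e-05]
```

View pics/side0.png

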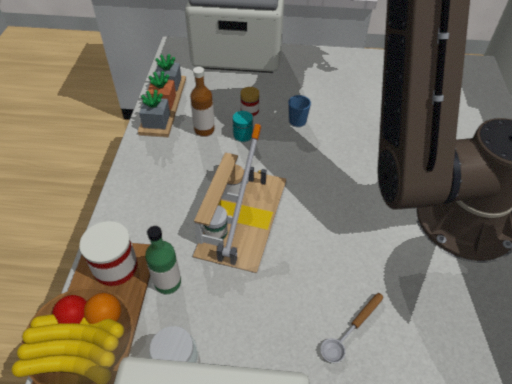

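View pics/top0.png

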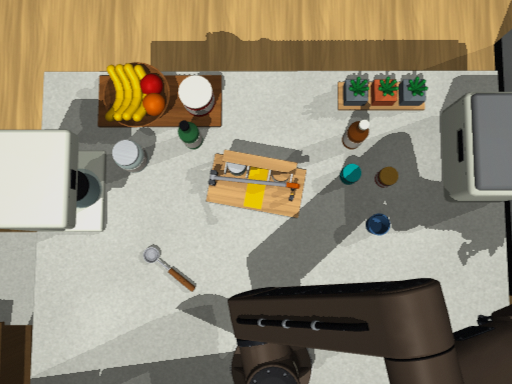

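The side view shows the red tin at (250,100), the turquoise look-alike at (243,126), the cup at (299,110), the yellow liner in the middle bay at (248,212), and the orange grip at (257,131). The cup is nearer than the tin. Next I'll fit the rack pose and measure the grip from its orange pixels.

```bash
cat > h.py <<'E'
from cell import *
import numpy as np, cv2, json
def quat(psi): return [np.cos(psi/2),np.sin(psi/2),0,0]
def cloud(c,p,d,lo,hi):
    k=calibration(c); m=(cv2.inRange(cv2.cvtColor(p,cv2.COLOR_RGB2HSV),lo,hi)>0)&(d>0)
    v,u=np.nonzero(m); r=np.linalg.inv(k["mtx"])@np.c_[u,v,np.ones(len(u))].T
    return ((r*d[m]).T-k["t"])@k["R"]
try: O=json.load(open("rack.json"))
except Exception: O=None
def W(x,y,z):  # rack mm -> world m
    c,s=np.cos(O[2]),np.sin(O[2]); x,y,z=x/1e3,y/1e3,z/1e3
    return np.array([O[0]+c*x-s*y,O[1]+s*x+c*y,z])
def R(w):
    c,s=np.cos(O[2]),np.sin(O[2]); dx,dy=w[0]-O[0],w[1]-O[1]
    return np.round(1e3*np.array([c*dx+s*dy,-s*dx+c*dy,w[2]]),1)
E
python3 - <<'E'
from h import *
import h
from scipy.optimize import least_squares
ref=dict(rack=(0,0),rack_shelf=(18,0),bar_catch=(-30,-116),bar_hinge=(-30,138),bay=(21,0),can_white=(21,-70),can_green=(21,70))
exp=dict(rack=(.593,.043),rack_shelf=(.61,.036),bar_catch=(.5425,-.07),bar_hinge=(.589,.186),bay=(.613,.036),can_white=(.601,-.031),can_green=(.627,.107))
A=[];B=[];T=[]
for c in("side","top"):
  for i in range(3):
    p,d=grab_frame(c)
    for n in ref:
        if n[:3]=="can": continue
        for r in pinpoint(n,c):
            l=np.array(r["location"])
            if np.hypot(*(l[:2]-exp[n]))<.015: A.append(ref[n]);B.append(l[:2])
    for r in pinpoint("tin",c):
        if np.hypot(*(np.array(r["location"])[:2]-[.584,-.364]))<.02: T.append(r["location"])
  for nm,b in(("grip",(.545,-.06)),):
    q=cloud(c,p,d,(6,180,120),(18,255,255)); q=q[np.hypot(*(q[:,:2]-b).T)<.05]
    print(c,nm,len(q),q.mean(0).round(4) if len(q) else 0,q.min(0).round(3),q.max(0).round(3))
A=np.array(A)/1e3;B=np.array(B)
def f(o):
    c,s=np.cos(o[2]),np.sin(o[2]);return ((A@np.array([[c,s],[-s,c]]))+o[:2]-B).ravel()
s=least_squares(f,[.593,.043,-.18],loss="soft_l1",f_scale=.003)
print(s.x.round(4),f(s.x).std(),len(A)); json.dump(s.x.tolist(),open("rack.json","w"))
print("tin",np.mean(T,0),np.std(T,0),len(T)); h.O=s.x
print("grip pred",[W(-30,138-290*np.cos(a),42+290*np.sin(a)).round(4) for a in(.5,.55,.6)])
E
```

```text
side grip 81 [ 0.5435 -0.0546  0.2012] [ 0.535 -0.071  0.188] [ 0.552 -0.041  0.212]
top grip 67 [ 0.5441 -0.0593  0.1951] [ 0.534 -0.091  0.004] [ 0.574 -0.04   0.215]
[ 0.5932  0.0408 -0.1742] 0.001940424284573686 29
tin [ 0.58831667 -0.36378333 -0.00145   ] [0.00299578 0.0009788  0.00119965] 6
grip pred [array([ 0.5434, -0.0687,  0.181 ]), array([ 0.5447, -0.0616,  0.1936]), array([ 0.5461, -0.0538,  0.2057])]
```

```bash
cat >> h.py <<'E'
def arc(a): return W(-30,138-290*np.cos(a),42+290*np.sin(a)-1e3*bot.grip_depth)
E
python3 - <<'E'
from h import *
for psi in (np.pi/2+O[2],O[2]-np.pi/2):
    for a in(0,.56,1.57,2.15):
        q=kin.solve_ik(arc(a),quat(psi)); print(round(psi,2),a,None if q is None else np.round(q,2))
q=quat(np.pi/2+O[2])
p=monitor.get_tcp_pos()
effector.set_gripper(.045)
bot.movep(arc(.56)+[0,0,.09],q)
print(bot.move_l(arc(.56),rate=.12,force_limit=10),monitor.get_tcp_pos(),arc(.56),monitor.get_ft_force(),monitor.get_time_s())
p,d=grab_frame("side"); cv2.imwrite("pics/side1.png",cv2.resize(p[60:260,150:400,::-1],None,fx=3,fy=3)[:600,:750])
E
```

```text
1.4 0 [-0.31  0.68  1.92 -0.    0.54 -0.14]
1.4 0.56 [-0.23  0.45  1.81 -0.    0.89 -0.06]
1.4 1.57 [ 0.19  0.41  1.47 -0.    1.26  0.37]
1.4 2.15 [ 0.41  0.58  1.3  -0.    1.26  0.58]
-1.75 0 None
-1.75 0.56 None
-1.75 1.57 None
-1.75 2.15 [ 0.41  0.58  1.3  -0.    1.26 -2.56]
False [ 0.54527163 -0.06022456  0.17791669] [ 0.54495412 -0.0600828   0.177344  ] [-0.63473614 -0.89856404 -0.66471926] 7.15
```

View pics/side1.png

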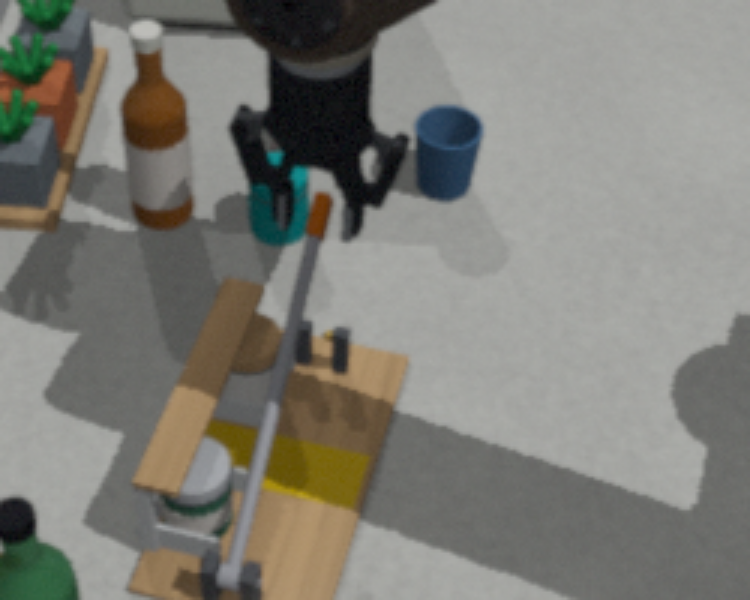

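The orange grip (crop 320,215) sits between the fingers (283 and 350). Now I'll close and swing.

Run:
```python
from h import *
effector.set_gripper(0.0)
print(monitor.get_width(),monitor.get_ft_force().round(1) if hasattr(monitor.get_ft_force(),'round') else monitor.get_ft_force())
for a in np.linspace(.56,2.1,12)[1:]:
    s=bot.move_l(arc(a),rate=.15,force_limit=40)
    print(round(a,2),s,R(monitor.get_tcp_pos()),np.round(monitor.get_ft_force(),1),round(monitor.get_width(),4))
    if s: break
print(monitor.get_time_s())
```

```text
0.013285360269099555 [-7.3 -2.6  2. ]
0.7 False [-30.7 -83.5 210.6] [-5.1 -0.9  1.3] 0.0129
0.84 False [-30.4 -55.3 239.4] [-4.7  0.3  1.2] 0.0127
0.98 False [-30.2 -23.5 264.1] [-4.9 -0.3  1.4] 0.0131
1.12 False [-29.9  11.5 284.1] [-3.1 -0.1 -0. ] 0.0131
1.26 False [-29.7  49.1 299.2] [ 0.2 -0.1 -1.3] 0.0131
1.4 False [-29.5  88.6 309. ] [ 5.1 -0.3 -1. ] 0.0128
1.54 False [-29.2 128.8 313.2] [ 6.4 -1.7 -0.3] 0.0129
1.68 False [-28.9 169.2 311.8] [ 7.8 -1.3  0.8] 0.0128
1.82 False [-28.5 209.2 304.7] [ 9.  -1.6  1.7] 0.0126
1.96 False [-28.2 247.8 292.1] [10.3 -0.4  2.1] 0.0131
2.1 False [-27.9 284.3 274.1] [11.7  0.1  1.1] 0.013
12.1667
```

Run:
```python
from h import *
for a in (2.15,2.18):
    s=bot.move_l(arc(a),rate=.05,force_limit=15)
    print(a,s,R(monitor.get_tcp_pos()),np.round(monitor.get_ft_force(),1))
    if s: break
effector.set_gripper(.045)
bot.move_l(np.array(monitor.get_tcp_pos())+[0,0,.07],rate=.2)
p,d=grab_frame("side"); cv2.imwrite("pics/side2.png",p[:,:,::-1]); 
print([(np.round(r["location"],3),R(r["location"]),round(r["conf"],2)) for r in pinpoint("bar_grip","side")],monitor.get_time_s())
r=R(arc(2.15));print("grip exp",r+[0,0,18.7])
for t in [(.585,-.364)]:
  for psi in (np.pi/2,-np.pi/2): print(kin.solve_ik([*t,.03],quat(psi)))
print(kin.solve_ik(W(-106,0,38),quat(O[2])),kin.solve_ik(W(-106,0,38),quat(O[2]+np.pi)))
```

```text
2.15 False [-27.8 296.  266.9] [11.7 -0.4  3.1]
2.18 False [-27.7 303.3 262. ] [12.4  0.2  3.5]
[(array([0.621, 0.334, 0.286]), array([-23.8, 293.2, 286.4]), 0.63)] 13.9417
grip exp [-30.  296.7 284.7]
[-6.52391615e-01  8.04127058e-01  1.54247394e+00 -4.44089210e-16
  7.94991652e-01 -6.52391615e-01]
[-6.52391615e-01  8.04127058e-01  1.54247394e+00 -4.44089210e-16
  7.94991652e-01  2.48920104e+00]
[-1.37935595e-02  6.10164779e-01  2.05114072e+00 -4.44089210e-16
  4.80287153e-01  1.73121075e+00] [-1.37935595e-02  6.10164779e-01  2.05114072e+00 -4.44089210e-16
  4.80287153e-01 -1.41038190e+00]
```

View pics/side2.png

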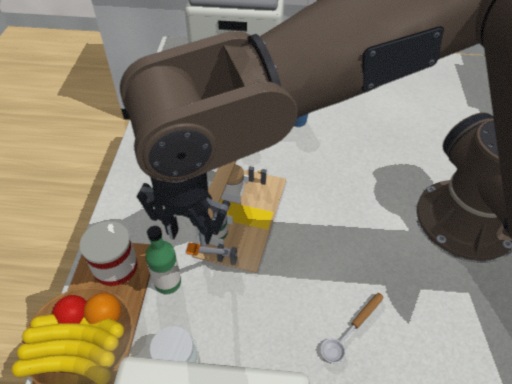

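The bar leans left with the grip at (195,250), but I felt no stop force. I'll regrip and push on until I feel it.

Run:
```python
from h import *
bot.move_l(arc(2.18),rate=.15,force_limit=15)
effector.set_gripper(0.0)
f0=np.array(monitor.get_ft_force());print(f0.round(1),monitor.get_width())
for a in (2.21,2.24,2.27,2.30):
    s=bot.move_l(arc(a),rate=.04,force_limit=15)
    print(a,s,R(monitor.get_tcp_pos()),np.round(np.array(monitor.get_ft_force())-f0,1))
    if s: break
effector.set_gripper(.045)
bot.move_l(np.array(monitor.get_tcp_pos())+[0,0,.07],rate=.2)
for c in("side","top"):
    p,d=grab_frame(c)
    q=cloud(c,p,d,(6,180,120),(18,255,255)); q=q[np.hypot(*(q[:,:2]-W(-30,297,0)[:2]).T)<.05]
    if len(q): print(c,len(q),R(q.mean(0)))
print(monitor.get_time_s())
```

```text
[12.6 -0.7  1.4] 0.013414606336808613
2.21 True [-27.3 308.1 259.9] [-13.2  -5.2   7.1]
side 88 [-30.7 303.8 294.3]
16.2
```

Run:
```python
from h import *
q=quat(np.pi/2); t=[.587,-.364]
bot.movep([*t,.25],q)
effector.set_gripper(.085)
print(bot.move_l([*t,.033],rate=.2,force_limit=10),monitor.get_tcp_pos(),monitor.get_time_s())
p,d=grab_frame("side"); cv2.imwrite("pics/side3.png",cv2.resize(p[60:200,150:350,::-1],None,fx=4,fy=4))
```

```text
False [ 0.58748209 -0.36433866  0.03418136] 20.4583
```

View pics/side3.png

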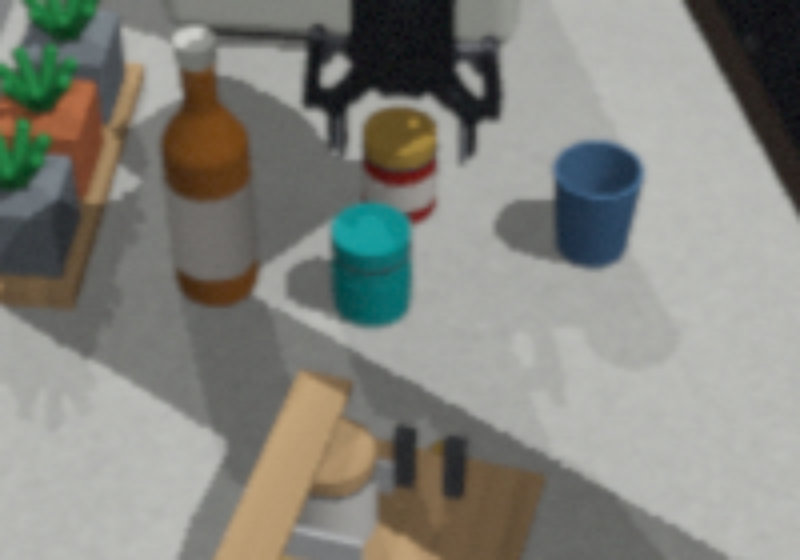

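The red tin (400,165) is between the fingers (338 and 468). I'll grip it, carry it over and set it on the ledge.

Run:
```python
from h import *
effector.set_gripper(0.0); print("w",monitor.get_width())
z=monitor.get_tcp_pos()[2]
bot.move_l([.587,-.364,.2],rate=.2)
print("w",monitor.get_width(),monitor.get_ft_force())
P=W(-64,0,0)[:2]
bot.movep([*P,.17],quat(O[2]+np.pi))
bot.move_l([*P,.07],rate=.2)
s=bot.move_l([*P,z+.006],rate=.03,force_limit=4)
print(s,z,R(monitor.get_tcp_pos()),monitor.get_ft_force())
effector.set_gripper(.08)
p=monitor.get_tcp_pos(); bot.move_l([p[0],p[1],.13],rate=.2)
bot.move_l(W(-118,0,130),rate=.2)
effector.set_gripper(.03)
p,d=grab_frame("side"); cv2.imwrite("pics/side4.png",cv2.resize(p[100:290,150:400,::-1],None,fx=3,fy=3))
print([(R(r["location"]),round(r["conf"],2)) for c in ["side"] for r in pinpoint("tin",c)],monitor.get_time_s())
```

```text
w 0.0569014691128433
w 0.056649117181269 [ 0.31308858  0.92502479 -2.52498294]
True 0.03416273691962597 [-64.2  -0.   42.1] [-1.31276567 -0.72190248  5.97494448]
[(array([  51.4, -287.9,    1. ]), 0.91), (array([-69.6,   2.2,   5.4]), 0.8)] 26.925
```

View pics/side4.png

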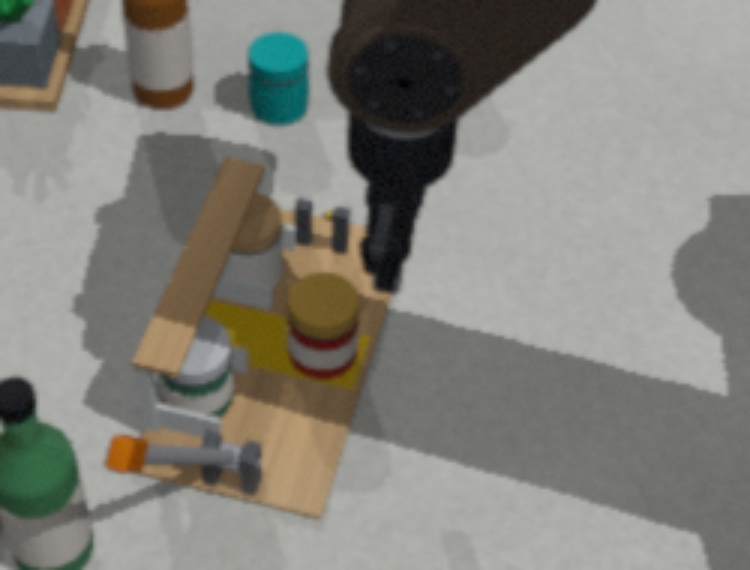

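The tin stands upright on the liner (322,330) and the bar is at its outer stop. Now I'll push the tin home.

Run:
```python
from h import *
bot.move_l(W(-118,0,40),rate=.2)
s=bot.move_l(W(-60,0,40),rate=.06,force_limit=9)
print(s,R(monitor.get_tcp_pos()),np.round(monitor.get_ft_force(),1))
if not s:
    s=bot.move_l(W(-4,0,40),rate=.04,force_limit=9)
    print(s,R(monitor.get_tcp_pos()),np.round(monitor.get_ft_force(),1))
p,d=grab_frame("side"); cv2.imwrite("pics/side5.png",cv2.resize(p[100:290,150:400,::-1],None,fx=3,fy=3))
print([(R(r["location"]),round(r["conf"],2)) for c in ["side"] for r in pinpoint("tin",c)],monitor.get_time_s())
```

```text
False [-60.1  -0.   40. ] [-0.4  0.3 -0. ]
True [-14.8  -0.1  39.6] [-2.9  1.   2.9]
[(array([16.2,  0.4,  7.3]), 0.57)] 29.8
```

View pics/side5.png

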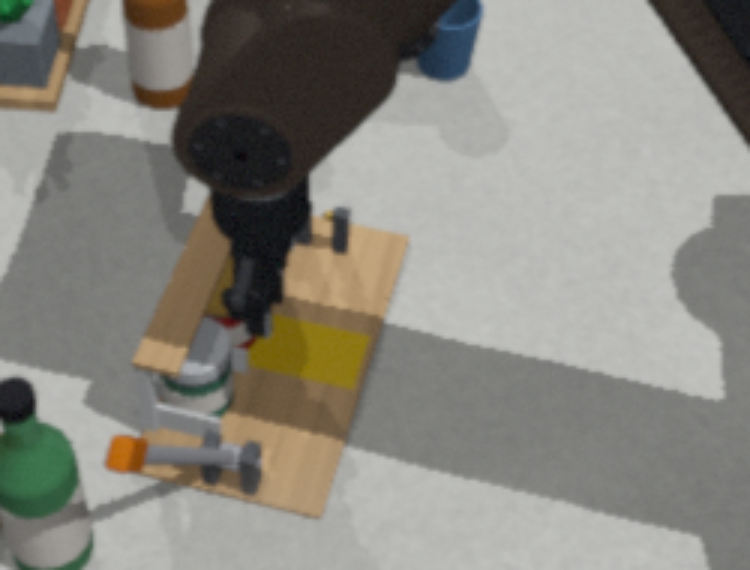

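Run:
```python
from h import *
f0=np.array(monitor.get_ft_force())
s=bot.move_l(W(-6,0,40),rate=.02,force_limit=12)
print(s,R(monitor.get_tcp_pos()),np.round(monitor.get_ft_force(),1))
bot.move_l(W(-110,0,40),rate=.2)
bot.move_l(W(-110,0,130),rate=.25)
for c in("side","top"):
    p,d=grab_frame(c)
    cv2.imwrite(f"pics/{c}6.png",cv2.resize(p[130:230,190:320,::-1] if c=="top" else p[130:280,190:320,::-1],None,fx=4,fy=4))
    print(c,[(n,R(r["location"]),round(r["conf"],2)) for n in("tin","can_white","can_green") for r in pinpoint(n,c)])
print(monitor.get_time_s())
```

```text
True [-14.9  -0.1  39.2] [-2.2  1.   1.5]
side [('tin', array([  53.5, -284.2,   -1.2]), 0.91), ('tin', array([14.9,  0.4,  5. ]), 0.79), ('can_white', array([ 18.4, -73.2,   6.8]), 0.65), ('can_green', array([23.5, 71.7,  6.1]), 0.74)]
top [('tin', array([21.9, -1.8,  7.5]), 0.72), ('tin', array([  55. , -282.6,    2.3]), 0.6), ('can_white', array([ 23. , -67.7,   7.3]), 0.48), ('can_white', array([ -87.2, -391.6,    1.4]), 0.17), ('can_green', array([22.9, 68.1,  8.2]), 0.48)]
31.5917
```

View pics/side6.png

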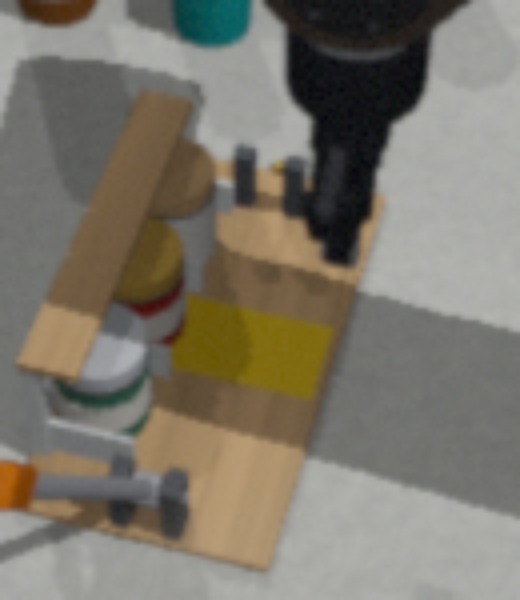

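Run:
```python
from h import *
import h
a0=W(-30,50,0); O[2]-=.008; d=a0-W(-30,50,0); O[0]+=d[0];O[1]+=d[1]
json.dump(O,open("rack.json","w"))
q=quat(np.pi/2+O[2])
bot.move_l(W(-110,0,330),rate=.3)
effector.set_gripper(.045)
bot.movep(arc(2.18)+[0,0,.07],q)
print(bot.move_l(arc(2.18),rate=.15,force_limit=15))
effector.set_gripper(0.0)
print(monitor.get_width(),np.round(monitor.get_ft_force(),1),monitor.get_time_s())
for a in np.linspace(2.18,.14,15)[1:]:
    s=bot.move_l(arc(a),rate=.15,force_limit=40)
    print(round(a,2),s,R(monitor.get_tcp_pos()),np.round(monitor.get_ft_force(),1))
    if s: break
print(monitor.get_width(),monitor.get_time_s())
```

```text
False
0.013069104154603103 [2.8 0.3 6.6] 35.4583
2.03 False [-29.5 267.6 283.3] [3.4 0.2 3.3]
1.89 False [-29.6 228.8 298.8] [ 5.6 -0.8  2.6]
1.74 False [-29.7 187.9 308.7] [ 4.  -2.2  0. ]
1.6 False [-29.7 146.  312.7] [ 4.3 -1.  -1. ]
1.45 False [-29.8 103.8 310.6] [ 5.4 -0.9 -2.8]
1.31 False [-29.8  62.3 302.6] [ 4.9 -1.1 -2.3]
1.16 False [-29.9  22.3 288.5] [ 4.8  0.  -2.3]
1.01 False [-29.9 -15.2 268.9] [ 5.   1.  -3.7]
0.87 False [-29.9 -49.4 244. ] [ 3.6  0.9 -2.3]
0.72 False [-30.  -79.6 214.6] [ 4.7  0.5 -3.6]
0.58 False [ -30.  -105.2  181. ] [ 4.5  0.4 -2.5]
0.43 False [ -29.9 -125.6  144.1] [ 3.9  0.6 -1.3]
0.29 False [ -29.9 -140.4  104.6] [ 3.  -0.7 -1.5]
0.14 False [ -29.9 -149.2   63.4] [ 3.3 -1.2 -0.2]
0.013056866678988645 41.525
```

Run:
```python
from h import *
for a in (.07,.035,.01,-.01,-.025):
    s=bot.move_l(arc(a),rate=.04,force_limit=25)
    print(a,s,R(monitor.get_tcp_pos()),np.round(monitor.get_ft_force(),1))
    if s: break
effector.set_gripper(.04)
p=np.array(monitor.get_tcp_pos()); bot.move_l([p[0],p[1],.09],rate=.15)
effector.set_gripper(0.0)
# press from above onto the block (top at 52 mm)
s=bot.move_l([p[0],p[1],.044],rate=.03,force_limit=20)
print("press",s,R(monitor.get_tcp_pos()),np.round(monitor.get_ft_force(),1))
bot.move_l([p[0],p[1],.25],rate=.2)
bot.movep([.45,-.2,.33],monitor.get_ee_rot())
for c in("side","top"):
    p,d=grab_frame(c)
    cv2.imwrite(f"pics/{c}7.png",p[:,:,::-1] if c=="top" else cv2.resize(p[70:270,150:400,::-1],None,fx=3,fy=3))
    print(c,[(n,R(r["location"]),round(r["conf"],2)) for n in("tin","can_white","can_green","bar_grip") for r in pinpoint(n,c)])
print(monitor.get_time_s())
```

```text
0.07 False [ -29.9 -151.4   43.4] [ 3.3 -3.7 -0.4]
0.035 False [ -29.7 -151.9   33.1] [ 3.9 -3.3 -1. ]
0.01 False [ -29.8 -152.1   25.5] [ 5.5 -5.2 -4.1]
-0.01 True [ -29.7 -152.1   21.1] [-3.6 -0.  17.8]
press True [ -29.2 -152.3   51.5] [-4.6  0.7 16.8]
side [('tin', array([ 5.71e+01, -2.82e+02, -1.00e-01]), 0.93), ('tin', array([17.7, -1.1,  6.2]), 0.86), ('tin', array([ -83.9, -387.4,   -0.9]), 0.4), ('can_white', array([ 18.3, -72.7,   8. ]), 0.85), ('can_white', array([ -26.9, -147.8,   40.1]), 0.37), ('can_white', array([-8.790e+01, -3.932e+02,  3.000e-01]), 0.3), ('can_green', array([23.7, 73.1,  5.5]), 0.67), ('bar_grip', array([ -27.1, -149.9,   40.2]), 0.95), ('bar_grip', array([ -85.6, -393.2,    0.9]), 0.74)]
top [('tin', array([  60.2, -284.5,   -1.6]), 0.72), ('tin', array([22.8, -1.3,  5.5]), 0.64), ('can_white', array([ 23.3, -67.5,   6.8]), 0.71), ('can_white', array([-341.4,  223.9,   -2. ]), 0.4), ('can_white', array([20. , 69. ,  7.9]), 0.29), ('can_green', array([23.4, 69.9,  9.4]), 0.73), ('bar_grip', array([ -29.9, -151.3,   45.7]), 0.66)]
48.0917
```

View pics/side7.png

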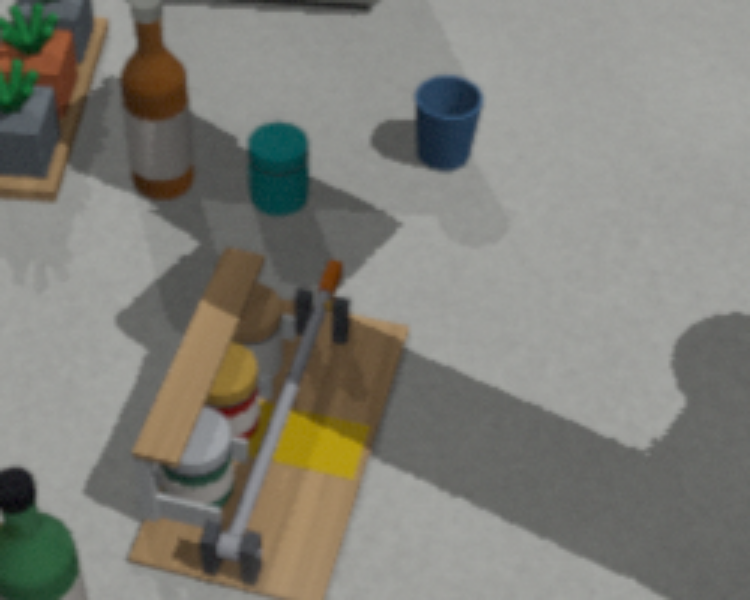

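The bar lies level in the fork (325,300), with the grip top at 51.5 mm against 52 mm expected when shut. The tin is in the middle bay between the two canisters, in line with them.

```bash
python3 -c "
from cell import *
print(workorder.hand_in())"
```

```text
the job is handed in; nothing more can be done
None
```

The red tin is in the yellow-lined middle bay against the back stop, the keeper bar is pressed fully home in its catch, and the job was handed in at about 48 s; no verdict came back.

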